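# Lid the jars from the stack

### The arm

A 7-joint arm with a two-finger parallel gripper is mounted at the origin on the work surface. World frame = base frame: x ahead of the robot, y to its left, z up, the work surface at z = 0. Lengths are in m, angles in rad, forces in N, time in s.
With the tool pointing down it reaches from about 0.35 to 0.9 m from the base axis. Payload 8.1 kg.
Tool frame: the origin (TCP) lies at the very end of the fingers, on their centre line; the grasp point (between the pads) lies 19 mm behind it; z points along the fingers, y is the line along which they close (so a half turn about z gives the same grasp; the last joint's range is limited). The gripper opens to 92 mm and grips with 3 to 60 N. Pads are 19 mm wide; open, the fingers measure 130 mm over their backs; the gripper's body (75 mm by 190 mm) begins 47 mm behind the grasp point.
Start: joints at [1.004, 0.434, 0.025, 1.573, -0.012, 1.134, -0.075], TCP at [0.28, -0.559, 0.227] pointing down, gripper open.
Joint ranges: [-2.62, 2.62], [-0.44, 2.09], [-1.27, 1.32], [0.08, 2.57], [-1.32, 4.46], [0.12, 2], [-2.74, 2.74]. Speed limits (rad/s): [2.22, 2.22, 3.01, 3.01, 3.14, 3.14, 3.14].

### API

Orientations are given as a rotation vector (axis times angle).
In Python, from cell import readout, cams, job gives the robot as it stands.
- The arm moves only by the tool drive_tool, never from a script. Its argument "commands" is a list of rows, each a list of 3 entries, a list of its own where there are three numbers: the turn, a rotation vector about the tool's x, y, z in rad, then the shift along the tool's x, y, z in cm, then the gripper's target within -1 to 1 (fully open at 1, half-way at 0, shut at -1). A call has 1 to 20 rows; each row is the pose to reach, as a shift and turn from the pose commanded when the call began, along the tool's axes at that moment; what a row does not reach only later rows make up. A row lasts 1/12 s, in which the tool goes at most 41.7 mm and 7.16 degrees, less where a joint would pass 70% of its speed; a pose out of reach is approached as far as the arm can. A call with a gripper value outside its range is refused whole. The fingers move at their own pace and stop on an object; "newtons" is the grip in N (left out, the last holds). Time passes only in rows, so rows that repeat a pose let the fingers close. It gives the time, the measured TCP pose, the force, the opening and the grip force at its end, in the units of the state.
- readout.observe(): the state, without advancing time (a new reading comes with each control period).
- cams.get_image(name): name is "side" or "top" or "wrist"; returns the picture (400x640x3 uint8, blue, green, red); there is no depth.
- cams.camera_info(name): a dict with "camera_matrix" (3x3 intrinsics, pixels), "k1" (the pictures are not rectified: a ray, as slopes to the right and down, at radius r is drawn at 1 + k1 r^2 times it, then the intrinsics apply), "R" (3x3) and "t" (3): a world point X has camera coordinates R X + t. Camera axes: x right, y down, z forward; pixel columns grow to the right and rows downward; lengths in m; the calibration is good to about 2 mm. A picture is of the moment at which its call begins: read the wrist's pose just before it. camera_info takes no time and is no camera call; for the wrist camera it gives the pose at the moment of the call.
- job.sign_off(): hands the job in; it is judged then, once.
The state is a dict: "clock": time; "joints": joint angles; "dq": joint speeds; "joint_efforts": joint torques, N m; "position": TCP position; "ee_rot": TCP orientation; "force": force on the tool from outside, world axes, zero at the start; "ft_torque": the same for the moment, N m; "width": opening from 0.0 (shut) to 1.0 (fully open); "gripper_force": force on a finger pad.
Only numpy, scipy, OpenCV 4.12 (cv2) and the standard library are available. Lean on these libraries where they do the work, as an engineer would, in place of code of your own. Each camera call takes 0.05 s, during which the arm holds its last target. There are 200 camera calls.

### The job

The washed jars are dry and waiting to be filled: take the stack of lids apart and cover every jar with the lid of its own size, each lid level and fully down on the rim. Set the lids down, do not drop them, and leave the jars, the measuring jug and the bottle standing where they are.

Things in the scene. Friction and masses are not known exactly. Their poses are not given: they have to be found in the camera images.
- lid_large_mid (a point): Centre, half-way up, of the large lid: the largest, lowest of the stack, standing on the bench. Plain aluminium slip-on lid, open side down, outside diameter 68 mm, 18 mm high, inside diameter 64 mm, flat top 4 mm thick, so 14 mm deep inside; about 32 g. z is up through its flat top. All four lids start in one stack, largest at the bottom, flat tops up, each standing on the top of the next larger.
- lid_medium_mid (a point): Centre, half-way up, of the medium lid: the second largest, second from the bottom. Plain aluminium slip-on lid, open side down, outside diameter 58 mm, 18 mm high, inside diameter 54 mm, flat top 4 mm thick, so 14 mm deep inside; about 26 g. z is up through its flat top. All four lids start in one stack, largest at the bottom, flat tops up, each standing on the top of the next larger.
- lid_small_mid (a point): Centre, half-way up, of the small lid: the third largest, third from the bottom. Plain aluminium slip-on lid, open side down, outside diameter 48 mm, 18 mm high, inside diameter 44 mm, flat top 4 mm thick, so 14 mm deep inside; about 20 g. z is up through its flat top. All four lids start in one stack, largest at the bottom, flat tops up, each standing on the top of the next larger.
- lid_mini_mid (a point): Centre, half-way up, of the mini lid: the smallest, on top of the stack. Plain aluminium slip-on lid, open side down, outside diameter 38 mm, 18 mm high, inside diameter 34 mm, flat top 4 mm thick, so 14 mm deep inside; about 15 g. z is up through its flat top. All four lids start in one stack, largest at the bottom, flat tops up, each standing on the top of the next larger.
- mouth_large (a point): Centre of the open mouth, in the plane of the rim, of the large jar: amber glass, upright, loose, 66 mm high to the rim, body 68 mm in diameter (as its lid), about 200 g. The top 16 mm is a neck 58 mm in diameter, its top edge bevelled 2.5 mm, above a flat shoulder; the large lid slips over it with 3 mm of play all round, needs no turning or pressing, and is home when the underside of its top lies on the rim: its centre is then 5 mm below this point. z is up.
- mouth_medium (a point): Centre of the open mouth, in the plane of the rim, of the medium jar: amber glass, upright, loose, 58 mm high to the rim, body 58 mm in diameter (as its lid), about 150 g. The top 16 mm is a neck 48 mm in diameter, its top edge bevelled 2.5 mm, above a flat shoulder; the medium lid slips over it with 3 mm of play all round, needs no turning or pressing, and is home when the underside of its top lies on the rim: its centre is then 5 mm below this point. z is up.
- mouth_small (a point): Centre of the open mouth, in the plane of the rim, of the small jar: amber glass, upright, loose, 50 mm high to the rim, body 48 mm in diameter (as its lid), about 110 g. The top 16 mm is a neck 38 mm in diameter, its top edge bevelled 2.5 mm, above a flat shoulder; the small lid slips over it with 3 mm of play all round, needs no turning or pressing, and is home when the underside of its top lies on the rim: its centre is then 5 mm below this point. z is up.
- mouth_mini (a point): Centre of the open mouth, in the plane of the rim, of the mini jar: amber glass, upright, loose, 42 mm high to the rim, body 38 mm in diameter (as its lid), about 80 g. The top 16 mm is a neck 28 mm in diameter, its top edge bevelled 2.5 mm, above a flat shoulder; the mini lid slips over it with 3 mm of play all round, needs no turning or pressing, and is home when the underside of its top lies on the rim: its centre is then 5 mm below this point. z is up.
- jug_mid (a point): Centre, half-way up, of a clear plastic measuring jug, 90 mm across and 110 mm high with a handle, standing on a white bench scale (190 x 160 mm, 33 mm high, fixed) on the robot's left (+y). To be left alone. z is up.
- bottle_mid (a point): Centre, half-way up, of a glass bottle with a white cap and a blank paper label, 62 mm in diameter, 190 mm high, standing at the far left as the robot sees it (+x, +y). To be left alone. z is up.

How it is judged:
By the outcome, as a careful person would: the job done as asked, in the order asked, and still so for the second after the job is handed in, with the robot touching nothing.
It also fails if it takes over 109 s, if anything falls off the work surface, if the arm or the gripper's body presses on something with over 40 N, if the wrist force passes 120 N, or if a joint passes its speed limit or range.

## Working session

There is one attempt and no reset: what is moved stays moved. The work goes in short steps, Python scripts to look and compute and a tool call to move; the robot and the scene stay as the last step left them, time stands still between calls to the robot, and variables do not carry over. Pictures are saved under pics/ and viewed, at most 14 in all, crops included, and the job is handed in when it is done.

Besides the shell and the picture viewer there is one more tool, called after "Emit:" by a JSON object that holds its "name" and its "arguments". drive_tool: Moves the arm, as the interface text tells. Its arguments: {"type":"object","properties":{"commands":{"type":"array"},"newtons":{"type":"number"}},"required":["commands"]}

```bash
mkdir -p pics; ls
python3 - <<'E'
from cell import readout,cams
import cv2,numpy as np
s=readout.observe();print({k:np.round(v,3).tolist() for k,v in s.items()})
for n in("side","top","wrist"):
    cv2.imwrite(f"pics/{n}0.png",cams.get_image(n));c=cams.camera_info(n);print(n,{k:np.round(v,4).tolist() for k,v in c.items()})
E
```

```text
pics
{'clock': 0.0, 'joints': [1.004, 0.435, 0.025, 1.574, -0.012, 1.134, -0.075], 'dq': [-0.0, -0.0, -0.001, -0.002, 0.0, 0.002, 0.001], 'joint_efforts': [-0.0, -66.785, 0.985, -31.446, -0.061, 0.043, 0.0], 'position': [0.279, -0.559, 0.226], 'ee_rot': [-3.056, -0.722, 0.001], 'force': [0.154, -0.334, 0.664], 'ft_torque': [-0.008, 0.029, -0.003], 'gripper_force': 0.0, 'width': 1.002}
side {'camera_matrix': [[490.4529, 0.0, 317.4385], [0.0, 490.4529, 197.5452], [0.0, 0.0, 1.0]], 'k1': -0.0305, 'R': [[0.9987, -0.045, 0.0234], [-0.0017, -0.4904, -0.8715], [0.0507, 0.8703, -0.4899]], 't': [-0.581, 0.1214, 1.0714]}
top {'camera_matrix': [[414.6667, 0.0, 319.2184], [0.0, 414.6667, 202.4938], [0.0, 0.0, 1.0]], 'k1': 0.0248, 'R': [[-0.0262, -0.9997, 0.0014], [-0.986, 0.0256, -0.1648], [0.1647, -0.0057, -0.9863]], 't': [0.0822, 0.5995, 0.8951]}
wrist {'camera_matrix': [[282.5295, 0.0, 317.5551], [0.0, 282.5295, 199.4322], [0.0, 0.0, 1.0]], 'k1': -0.0117, 'R': [[0.4467, -0.8947, -0.0022], [-0.8597, -0.4299, 0.2759], [-0.2478, -0.1213, -0.9612]], 't': [-0.6241, -0.0341, 0.3918]}
```

View pics/top0.png

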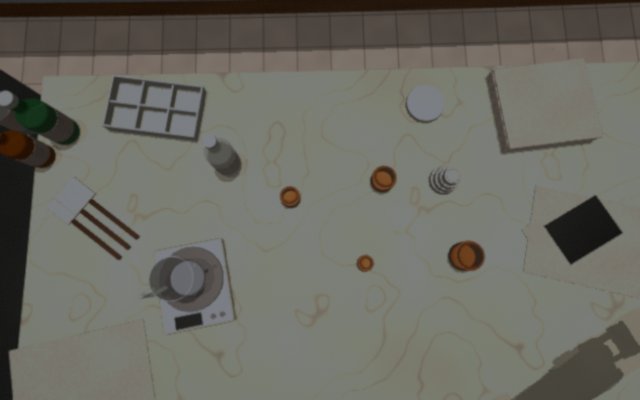

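View pics/side0.png

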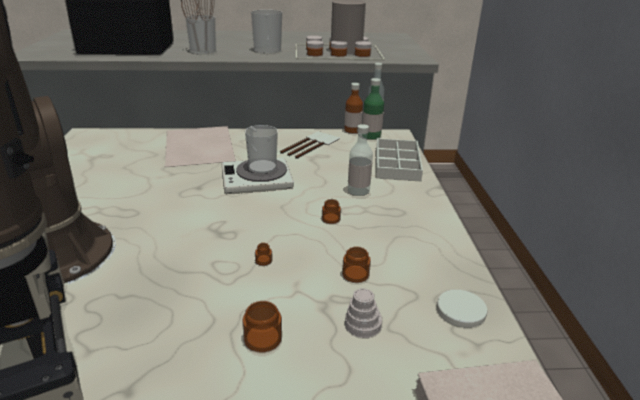

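The top view shows four amber jars: large at about (466,256), medium (383,179), small (290,197) and mini (365,263). The lid stack is at (443,180), with its tip at about (450,176). The side view agrees, with the stack at (363,313), and the bottle and jug are well to the left.

```bash
cat > h.py <<'E'
import numpy as np,cv2
from scipy.spatial.transform import Rotation as Ro
from cell import readout,cams
def ray(c,uv):
    K=c["camera_matrix"]; K=np.array(K); d=(np.array(uv,float)-K[:2,2])/K[0,0]
    s=d.copy()
    for _ in range(20): s=d/(1+c["k1"]*(s@s))
    R=np.array(c["R"]);return -R.T@np.array(c["t"]),R.T@np.array([*s,1])
def onplane(c,uv,z):
    o,d=ray(c,uv);return o+d*(z-o[2])/d[2]
def proj(c,X):
    p=np.array(c["R"])@np.array(X)+np.array(c["t"]);s=p[:2]/p[2]
    K=np.array(c["camera_matrix"]);return s*(1+c["k1"]*(s@s))*K[0,0]+K[:2,2]
def blobs(m,a=40):
    n,l,st,ce=cv2.connectedComponentsWithStats(m.astype(np.uint8))
    return [(st[i].tolist(),np.round(ce[i],1).tolist()) for i in range(1,n) if st[i,4]>=a]
def amber(im):
    h=cv2.cvtColor(im,cv2.COLOR_BGR2HSV);return (h[...,0]<18)&(h[...,1]>150)
def delta(xyz,yaw=None):
    "tool-frame turn (deg about z) and shift in cm to reach world xyz pointing down, closing axis at world angle yaw (mod pi)"
    s=readout.observe();R=Ro.from_rotvec(s["ee_rot"]).as_matrix()
    print("pos",np.round(s["position"],4),"shift cm",np.round(100*R.T@(np.array(xyz)-s["position"]),2),"closing yaw",np.round(np.degrees(np.arctan2(R[1,1],R[0,1])),1),"tilt",np.round(R[2],4))
E
python3 - <<'E'
from h import *
im=cv2.imread("pics/top0.png");c=cams.camera_info("top")
for b,ce in blobs(amber(im)):
    if b[0]>200: print(b,ce,[np.round(onplane(c,ce,z)[:2],3).tolist() for z in(.021,.025,.029,.033)])
print("stack",onplane(c,(451,176),.072), onplane(c,(441,181),.009))
print("bottle",onplane(c,(212,143),.19),onplane(c,(228,165),.0),"jug",onplane(c,(187,278),.035))
i2=cv2.imread("pics/side0.png");c2=cams.camera_info("side")
for b,ce in blobs(amber(i2)):
    if b[1]>190: print(b,ce,[np.round(onplane(c2,ce,z)[:2],3).tolist() for z in(.021,.025,.029,.033)])
print("stack",onplane(c2,(363,293),.072),onplane(c2,(363,323),.009))
delta([.5,-.22,.25])
E
```

```text
[372, 167, 23, 23, 356] [382.3, 179.3] [[0.658, -0.085], [0.657, -0.084], [0.656, -0.083], [0.655, -0.083]]
[281, 187, 18, 19, 253] [289.9, 196.8] [[0.622, 0.135], [0.621, 0.135], [0.62, 0.134], [0.619, 0.134]]
[451, 242, 32, 28, 577] [464.4, 256.0] [[0.473, -0.263], [0.473, -0.262], [0.473, -0.26], [0.473, -0.259]]
[358, 256, 15, 15, 171] [364.9, 262.9] [[0.463, -0.035], [0.463, -0.034], [0.463, -0.034], [0.463, -0.033]]
stack [ 0.65023632 -0.23037146  0.072     ] [ 0.65279302 -0.22652919  0.009     ]
bottle [0.70274743 0.27619931 0.19      ] [0.70791695 0.28564322 0.        ] jug [0.44031846 0.36672168 0.035     ]
[323, 200, 17, 23, 331] [330.9, 211.5] [[0.621, 0.138], [0.62, 0.131], [0.62, 0.125], [0.619, 0.118]]
[256, 244, 15, 21, 270] [263.0, 254.4] [[0.463, -0.04], [0.463, -0.045], [0.464, -0.051], [0.464, -0.056]]
[343, 248, 27, 34, 743] [355.9, 264.7] [[0.658, -0.079], [0.658, -0.084], [0.657, -0.089], [0.656, -0.094]]
[243, 302, 38, 49, 1552] [262.0, 326.4] [[0.472, -0.255], [0.472, -0.259], [0.473, -0.263], [0.473, -0.267]]
stack [ 0.65084911 -0.22841814  0.072     ] [ 0.65412699 -0.23760496  0.009     ]
pos [ 0.2794 -0.5587  0.2262] shift cm [ 34.88 -20.42  -2.36] closing yaw -63.4 tilt [-1.0e-04 -1.2e-03 -1.0e+00]
```

Emit:
{"name": "drive_tool", "arguments": {"commands": [[[0,0,0.1],[4,-1.1,0.4],1],[[0,0,0.2],[8,-2.2,0.8],1],[[0,0,0.3],[12,-3.2,1.2],1],[[0,0,0.4],[16,-4.3,1.5],1],[[0,0,0.464],[20,-5.4,1.9],1],[[0,0,0.464],[24,-6.5,2.3],1],[[0,0,0.464],[28,-7.5,2.7],1],[[0,0,0.464],[32,-8.6,3.1],1],[[0,0,0.464],[36,-9.7,3.5],1],[[0,0,0.464],[40,-10.7,3.8],1],[[0,0,0.464],[44,-11.8,4.2],1],[[0,0,0.464],[48,-12.9,4.6],1],[[0,0,0.464],[48,-12.9,4.6],1],[[0,0,0.464],[48,-12.9,4.6],1],[[0,0,0.464],[48,-12.9,4.6],1]]}}

```text
clock: 1.4
position: [0.6507, -0.2293, 0.1801]
ee_rot: [3.141, -0.0, -0.002]
force: [-0.5, -0.3, -1.0]
width: 1.001
gripper_force: 0.0
```

Run:
```python
from h import *
delta([.65,-.229,.18])
im=cams.get_image("wrist");cv2.imwrite("pics/w1.png",im);c=cams.camera_info("wrist")
print(proj(c,[.65,-.229,.072]))
for b,ce in blobs(amber(im)): print(b,ce)
```

```text
pos [ 0.6507 -0.2293  0.1801] shift cm [-0.07 -0.03  0.01] closing yaw -90.0 tilt [-1.4e-03  5.0e-04 -1.0e+00]
[316.34381294 197.76359166]
[156, 153, 65, 54, 2738] [188.0, 179.6]
[0, 187, 47, 44, 1590] [20.2, 208.0]
[319, 289, 49, 27, 1117] [342.2, 302.7]
```

View pics/w1.png

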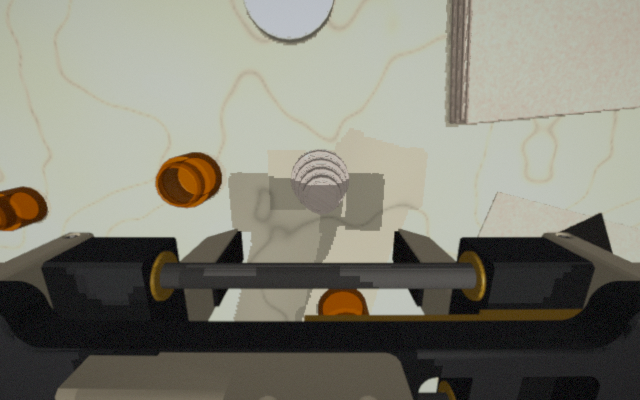

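The wrist view shows the stack at about (320,182), with the mini top near (319,197) under the fingers. The medium jar is at (188,180), the small jar at the left edge and the large jar behind the gripper. I'll enlarge the stack.

Run:
```python
import cv2
im=cv2.imread("pics/w1.png")[140:225,280:360];cv2.imwrite("pics/w1c.png",cv2.resize(cv2.convertScaleAbs(im,alpha=1.3),None,fx=7,fy=7,interpolation=cv2.INTER_NEAREST))
```

```text
(no output)
```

View pics/w1c.png

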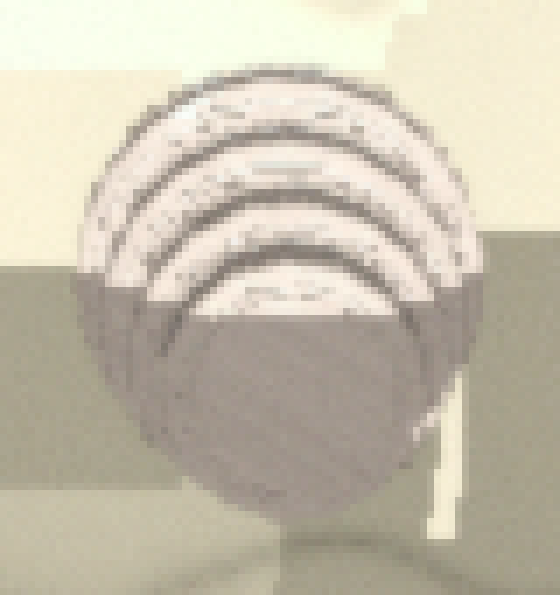

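```bash
cat >> h.py <<'E'
def circ(P,r):
    from scipy.optimize import least_squares
    P=np.array(P)[:,:2];q=least_squares(lambda c:np.hypot(*(P-c).T)-r,P.mean(0),loss="soft_l1",f_scale=.001)
    return np.round(q.x,4),np.round(np.abs(q.fun).max()*1e3,1)
E
python3 - <<'E'
from h import *
c=cams.camera_info("wrist")
f=lambda L:[(x/7+279.5,y/7+139.5) for x,y in L]
for n,z,r,L in [("mini",.072,.019,[(288,258),(190,318),(405,318),(300,518),(428,400)]),("small",.054,.024,[(285,202),(150,295),(432,300),(200,240),(375,240)]),
 ("med",.036,.029,[(285,142),(112,285),(460,265),(180,188),(395,188)]),("large",.018,.034,[(285,78),(82,260),(484,240)])]:
    print(n,circ([onplane(c,p,z) for p in f(L)],r))
E
```

```text
mini (array([ 0.6522, -0.2341]), np.float64(1.0))
small (array([ 0.6505, -0.2335]), np.float64(1.5))
med (array([ 0.6519, -0.2337]), np.float64(1.3))
large (array([ 0.6558, -0.2332]), np.float64(0.3))
```

Emit:
{"name": "drive_tool", "arguments": {"commands": [[[0,0,0],[0.15,0.5,3],0.3],[[0,0,0],[0.15,0.5,6],0.3],[[0,0,0],[0.15,0.5,9],0.3],[[0,0,0],[0.15,0.5,11],0.3],[[0,0,0],[0.15,0.5,12.2],0.3],[[0,0,0],[0.15,0.5,12.2],0.3],[[0,0,0],[0.15,0.5,12.2],0],[[0,0,0],[0.15,0.5,12.2],-0.1],[[0,0,0],[0.15,0.5,12.2],-0.2],[[0,0,0],[0.15,0.5,12.2],-0.3],[[0,0,0],[0.15,0.5,12.2],-0.4],[[0,0,0],[0.15,0.5,12.2],-0.4],[[0,0,0],[0.15,0.5,12.2],-0.4],[[0,0,0],[0.15,0.5,12.2],-0.4]], "newtons": 8}}

```text
clock: 2.62
position: [0.6537, -0.2344, 0.0603]
ee_rot: [3.141, -0.001, 0.004]
force: [-0.1, -0.1, 6.6]
width: 0.409
gripper_force: 8.0
```

Run:
```python
from h import *
s=readout.observe();print(s["force"],s["position"])
im=cams.get_image("side");cv2.imwrite("pics/s2.png",im)
cv2.imwrite("pics/s2c.png",cv2.resize(im[240:350,310:420],None,fx=5,fy=5))
s=readout.observe();print(s["force"],s["position"])
```

```text
[-0.1336674  -0.13006633  6.59620597] [ 0.65365917 -0.23436828  0.06026924]
[0.60417484 0.83232282 6.74050751] [ 0.65366813 -0.23432533  0.06024643]
```

View pics/s2c.png

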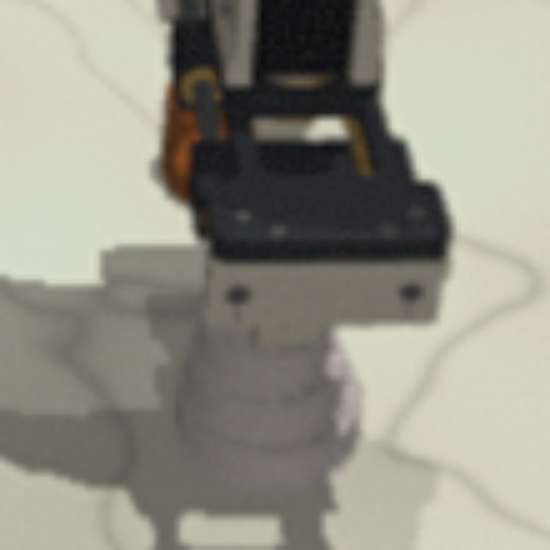

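The finger tip, seen at about (250–330,340) in the crop, reaches the small lid's top, and 6.6 N pushes up. I'll lift gently.

Emit:
{"name": "drive_tool", "arguments": {"commands": [[[0,0,0],[0,0,-0.2],-0.4],[[0,0,0],[0,0,-0.4],-0.4],[[0,0,0],[0,0,-0.6],-0.4],[[0,0,0],[0,0,-0.6],-0.4],[[0,0,0],[0,0,-0.6],-0.4]]}}

```text
clock: 3.08
position: [0.6527, -0.2339, 0.0648]
ee_rot: [-3.142, 0.0, -0.0]
force: [-0.0, 0.1, 0.3]
width: 0.413
gripper_force: 8.0
```

Emit:
{"name": "drive_tool", "arguments": {"commands": [[[0,0,0],[0,0,-1],-0.4],[[0,0,0],[0,0,-3],-0.4],[[0,0,0],[0,0,-6],-0.4],[[0,0,0],[0,0,-9],-0.4],[[0,0,0],[0,0,-11],-0.4],[[0,0,0],[0,0,-11],-0.4],[[0,0,0],[0,0,-11],-0.4]]}}

```text
clock: 3.67
position: [0.6535, -0.2342, 0.1768]
ee_rot: [3.141, -0.0, 0.005]
force: [-0.6, -0.5, -1.6]
width: 0.416
gripper_force: 8.0
```

Run:
```python
from h import *
s=readout.observe();print(s["force"],s["position"],s["width"])
im=cams.get_image("side");w=cams.get_image("wrist");p=proj(cams.camera_info("side"),s["position"]).astype(int);print(p)
a=cv2.resize(im[p[1]-50:p[1]+100,p[0]-40:p[0]+40],None,fx=4,fy=4)
b=cv2.resize(w[140:290,270:370],None,fx=4,fy=4)
cv2.imwrite("pics/s3c.png",cv2.convertScaleAbs(np.hstack([a,b]),alpha=1.3))
```

```text
[-0.5919658  -0.52062053 -1.5977092 ] [ 0.65349868 -0.23418553  0.17680254] 0.41573195459057405
[369 246]
```

View pics/s3c.png

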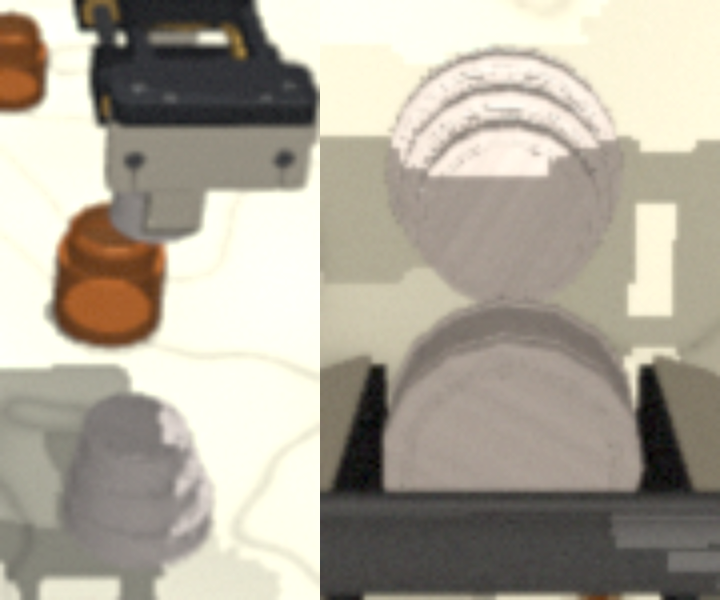

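Emit:
{"name": "drive_tool", "arguments": {"commands": [[[0,0,0],[-1.5,-1,0],-0.4],[[0,0,0],[-4.5,-3.4,0.4],-0.4],[[0,0,0],[-7.7,-5.8,0.8],-0.4],[[0,0,0],[-10.9,-8.2,1.2],-0.4],[[0,0,0],[-14.1,-10.6,1.6],-0.4],[[0,0,0],[-17.3,-13,2],-0.4],[[0,0,0],[-20.5,-15.4,2.5],-0.4],[[0,0,0],[-23.7,-17.8,2.5],-0.4],[[0,0,0],[-25.5,-19.3,2.5],-0.4],[[0,0,0],[-26.3,-19.9,2.5],-0.4],[[0,0,0],[-26.3,-19.9,2.5],-0.4],[[0,0,0],[-26.3,-19.9,2.5],-0.4],[[0,0,0],[-26.3,-19.9,2.5],-0.4]]}}

```text
clock: 4.85
position: [0.3911, -0.0357, 0.1497]
ee_rot: [3.141, -0.002, 0.001]
force: [0.2, 0.7, -0.3]
width: 0.414
gripper_force: 8.0
```

Run:
```python
from h import *
s=readout.observe();print(s["force"],s["position"],s["width"])
w=cams.get_image("wrist");c=cams.camera_info("wrist")
for b,ce in blobs(amber(w),200): print(b,ce,[onplane(c,ce,z).round(4)[:2] for z in(.026,.042)])
s=readout.observe();print(s["force"],s["position"])
print(-np.array(c["R"]).T@c["t"])
cv2.imwrite("pics/w4.png",w)
b=cv2.resize(w[80:280,250:400],None,fx=3,fy=3);cv2.imwrite("pics/w4c.png",cv2.convertScaleAbs(b,alpha=1.2))
```

```text
[ 0.16777681  0.65800353 -0.26382543] [ 0.39107989 -0.03568077  0.14969868] 0.41353773659317217
[504, 69, 121, 79, 7342] [564.6, 108.6] [array([ 0.4752, -0.2728]), array([ 0.4747, -0.2594])]
[298, 102, 37, 38, 1132] [316.1, 120.4] [array([ 0.4642, -0.0342]), array([ 0.4643, -0.0343])]
[ 0.46326297 -0.04619764  0.02268746] [ 0.39108412 -0.03571731  0.14965586]
[ 0.46593408 -0.0356797   0.30819711]
```

View pics/w4c.png

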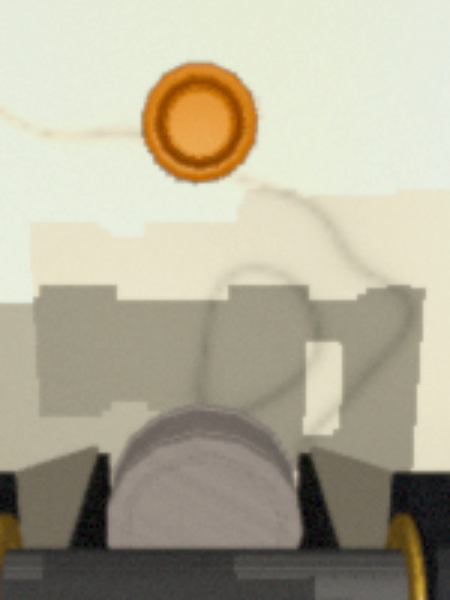

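Run:
```python
from h import *
from scipy.optimize import least_squares
c=cams.camera_info("wrist");T=np.array(readout.observe()["position"])
def f(q): return np.r_[proj(c,T+[q[0]+.019,q[2],q[1]+.018])-(318,226.7-.3),proj(c,T+[q[0]+.019,q[2],q[1]])-(318,215-.3)]
q=least_squares(f,[0,-.002,0],x_scale=.001);print((q.x*1e3).round(1),q.fun.round(2))
for zb in(-.002,-.006): print(zb,[proj(c,T+[a+.019,0,zb+h]).round(1) for a in(-.002,0,.002) for h in(0,.018)])
```

```text
[ 3.5  7.4 -0. ] [ 0.02 -0.   -0.02  0.  ]
-0.002 [array([317.9, 218.3]), array([318. , 229.6]), array([317.9, 215.1]), array([318. , 226.1]), array([317.9, 212. ]), array([318. , 222.6])]
-0.006 [array([317.9, 216.1]), array([318. , 226.8]), array([317.9, 213. ]), array([318. , 223.5]), array([317.9, 209.9]), array([318. , 220.1])]
```

Emit:
{"name": "drive_tool", "arguments": {"commands": [[[0,0,0],[2,0,0],-0.4],[[0,0,0],[5,-0.1,1],-0.4],[[0,0,0],[7.4,-0.14,3],-0.4],[[0,0,0],[7.4,-0.14,6],-0.4],[[0,0,0],[7.4,-0.14,8.5],-0.4],[[0,0,0],[7.4,-0.14,9.5],-0.4],[[0,0,0],[7.4,-0.14,10],-0.4],[[0,0,0],[7.4,-0.14,10.4],-0.4],[[0,0,0],[7.4,-0.14,10.6],-0.4],[[0,0,0],[7.4,-0.14,10.6],-0.4]]}}

```text
clock: 5.73
position: [0.4643, -0.0338, 0.044]
ee_rot: [3.141, -0.001, 0.001]
force: [-0.4, 0.4, -0.2]
width: 0.413
gripper_force: 8.0
```

Emit:
{"name": "drive_tool", "arguments": {"commands": [[[0,0,0],[0,0,0.2],-0.4],[[0,0,0],[0,0,0.4],-0.4],[[0,0,0],[0,0,0.6],-0.4],[[0,0,0],[0,0,0.7],-0.4],[[0,0,0],[0,0,0.7],-0.4],[[0,0,0],[0,0,0.7],-0.4]]}}

```text
clock: 6.23
position: [0.4637, -0.0334, 0.0368]
ee_rot: [3.142, -0.0, -0.0]
force: [0.8, 0.1, -1.0]
width: 0.411
gripper_force: 8.0
```

Emit:
{"name": "drive_tool", "arguments": {"commands": [[[0,0,0],[0,0,0.1],-0.4],[[0,0,0],[0,0,0.2],-0.4],[[0,0,0],[0,0,0.2],-0.4],[[0,0,0],[0,0,0.2],-0.4]]}}

```text
clock: 6.57
position: [0.4637, -0.0335, 0.0347]
ee_rot: [3.142, -0.0, -0.0]
force: [-0.0, 0.9, -0.3]
width: 0.411
gripper_force: 8.0
```

Emit:
{"name": "drive_tool", "arguments": {"commands": [[[0,0,0],[0,0,0.1],-0.4],[[0,0,0],[0,0,0.15],-0.4],[[0,0,0],[0,0,0.15],-0.4],[[0,0,0],[0,0,0.15],-0.4]]}}

```text
clock: 6.9
position: [0.464, -0.0335, 0.0337]
ee_rot: [3.142, -0.0, 0.001]
force: [-1.3, 0.3, 7.5]
width: 0.415
gripper_force: 8.0
```

Contact came at 34 mm, which is the expected home height. I'll ease off, release and retreat to where I can check it.

Emit:
{"name": "drive_tool", "arguments": {"commands": [[[0,0,0],[0,0,-0.1],-0.4],[[0,0,0],[0,0,-0.1],-0.15],[[0,0,0],[0,0,-0.1],0],[[0,0,0],[0,0,-0.1],0.2],[[0,0,0],[0,0,-0.1],0.3],[[0,0,0],[0,0,-0.1],0.3],[[0,0,0],[0,0,-1],0.3],[[0,0,0],[0,0,-4],0.3],[[0,0,0],[0,0,-8],0.3],[[0,0,0],[-3.5,0,-11.5],0.3],[[0,0,0],[-7,0,-11.5],0.3],[[0,0,0],[-7,0,-11.5],0.3],[[0,0,0],[-7,0,-11.5],0.3]]}}

```text
clock: 7.98
position: [0.392, -0.0336, 0.1493]
ee_rot: [3.141, -0.001, 0.001]
force: [1.2, -0.6, 1.2]
width: 0.649
gripper_force: 0.0
```

```bash
cat >> h.py <<'E'
def snap(name,box,k,al=1.2):
    im=cams.get_image(name);x0,x1,y0,y1=box;return im,cv2.convertScaleAbs(cv2.resize(im[y0:y1,x0:x1],None,fx=k,fy=k,interpolation=cv2.INTER_CUBIC),alpha=al)
E
python3 - <<'E'
from h import *
delta([.578,-.2337,.16])
w,a=snap("wrist",(270,370,80,180),4);s,b=snap("side",(230,310,215,295),5)
cv2.imwrite("pics/c5.png",np.hstack([a,b]));c=cams.camera_info("wrist")
print(proj(c,[.4642,-.0342,.046]),proj(c,[.4642,-.0342,.026]))
E
```

```text
pos [ 0.392  -0.0336  0.1493] shift cm [18.61 20.   -1.05] closing yaw -90.0 tilt [ 9.e-04  2.e-04 -1.e+00]
[318.68591755 124.35022721] [318.61793715 123.95460081]
```

View pics/c5.png

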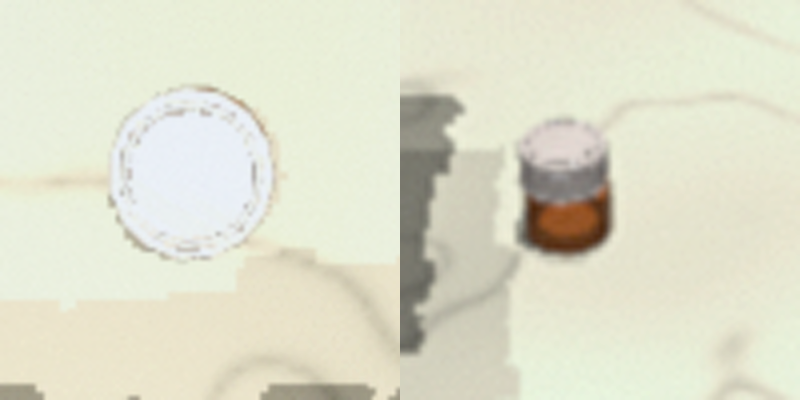

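The mini lid sits level and flush: centre about (318,124) in the wrist view, and the side view shows it seated. Next I'll look at the stack from directly overhead.

Emit:
{"name": "drive_tool", "arguments": {"commands": [[[0,0,0],[1.5,1.6,-0.3],0.3],[[0,0,0],[4,4.3,-0.7],0.4],[[0,0,0],[6.7,7.2,-1],0.5],[[0,0,0],[9.4,10.1,-1],0.5],[[0,0,0],[12.1,13,-1],0.5],[[0,0,0],[14.8,15.9,-1],0.5],[[0,0,0],[17,18.3,-1],0.5],[[0,0,0],[18.6,20,-1],0.5],[[0,0,0],[18.6,20,-1],0.5],[[0,0,0],[18.6,20,-1],0.5]]}}

```text
clock: 8.92
position: [0.5803, -0.2346, 0.1567]
ee_rot: [-3.142, 0.003, 0.002]
force: [-0.5, 0.6, -1.6]
width: 0.753
gripper_force: 0.0
```

Run:
```python
from h import *
delta([.652,-.2337,.061])
w,a=snap("wrist",(270,370,70,170),6,1.1);c=cams.camera_info("wrist");cv2.imwrite("pics/c6.png",a)
g=cv2.GaussianBlur(cv2.cvtColor(w,cv2.COLOR_BGR2GRAY),(3,3),0)
o=np.array([.652,-.2335])
for z,r in((.054,.024),(.036,.029),(.018,.034)):
    # local edge: strongest radial gradient near expected radius
    P=[]
    for t in np.linspace(0,2*np.pi,72,endpoint=False):
        rr=np.arange(r-.003,r+.0031,.0003);v=[]
        for q in rr:
            u=proj(c,[*(o+q*np.array([np.cos(t),np.sin(t)])),z]);v.append(cv2.getRectSubPix(g,(1,1),(float(u[0]),float(u[1])))[0,0])
        d=np.abs(np.diff(np.array(v,float)[::2]));k=d.argmax()
        if d[k]>3:P.append(o+rr[2*k+1]*np.array([np.cos(t),np.sin(t)]))
    print(z,len(P),circ(P,r))
    print(proj(c,[*o,z]))
for b,ce in blobs(amber(w),200): print(b,ce,[onplane(c,ce,z).round(4)[:2] for z in(.04,.05,.058)])
```

```text
pos [ 0.5803 -0.2346  0.1567] shift cm [ 7.18 -0.1   9.56] closing yaw -90.1 tilt [-1.5e-03 -1.0e-04 -1.0e+00]
0.054 59 (array([ 0.6513, -0.2333]), np.float64(3.4))
[318.15932643 121.21400781]
0.036 58 (array([ 0.6518, -0.2336]), np.float64(2.8))
[318.14555622 120.99339247]
0.018 37 (array([ 0.6515, -0.234 ]), np.float64(3.2))
[318.13344865 120.79941574]
[123, 83, 80, 62, 3889] [162.3, 113.7] [array([ 0.659 , -0.0874]), array([ 0.6589, -0.0927]), array([ 0.6588, -0.097 ])]
[317, 246, 49, 17, 606] [340.9, 255.6] [array([ 0.5123, -0.2579]), array([ 0.5175, -0.257 ]), array([ 0.5216, -0.2563])]
[314, 288, 61, 28, 1427] [344.3, 300.7] [array([ 0.4558, -0.2631]), array([ 0.463, -0.262]), array([ 0.4688, -0.2611])]
```

View pics/c6.png

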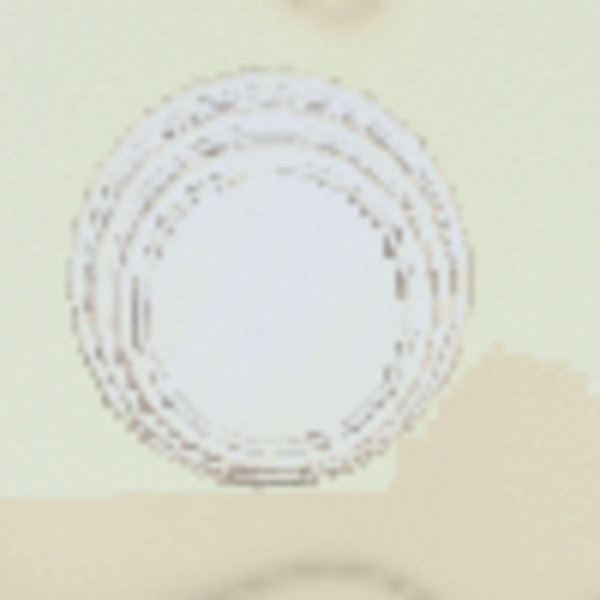

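```bash
cat >> h.py <<'E'
def ringfit(g,c,o,z,r,w=.002,n=3):
    "refine the centre of a dark ring (lid edge) of radius r at height z"
    g=g.astype(np.float32);o=np.array(o,float)
    for i in range(n):
        P=[]
        rr=np.arange(r-w,r+w+1e-9,.00025)
        for t in np.linspace(0,2*np.pi,90,endpoint=False):
            e=np.array([np.cos(t),np.sin(t)]);uv=np.array([proj(c,[*(o+q*e),z]) for q in rr],np.float32)
            v=cv2.remap(g,uv[:,:1],uv[:,1:],cv2.INTER_LINEAR)[:,0]
            if np.median(v)-v.min()>5: P.append(o+rr[v.argmin()]*e)
        if len(P)<8: return o,len(P)
        o,_=circ(P,r)
    return o,len(P),np.round(np.median(np.abs(np.hypot(*(np.array(P)-o).T)-r))*1e3,2)
E
python3 - <<'E'
from h import *
w=cams.get_image("wrist");c=cams.camera_info("wrist");print(readout.observe()["position"])
g=cv2.cvtColor(w,cv2.COLOR_BGR2GRAY)
for z,r in((.054,.024),(.036,.029),(.018,.034),(.0,.034)):
    for o in((.654,-.231),(.652,-.2335)): print(z,ringfit(g,c,o,z,r))
i=w.astype(int);d=i[...,0]-i[...,1];m=(d>2);m[:60]=0;m[180:]=0;m[:,:270]=0;m[:,370:]=0
print(blobs(cv2.morphologyEx(m.astype(np.uint8),cv2.MORPH_CLOSE,np.ones((7,7))),200))
b=[b for b in blobs(cv2.morphologyEx(m.astype(np.uint8),cv2.MORPH_CLOSE,np.ones((7,7))),200)]
for x in b: print([onplane(c,x[1],z).round(4)[:2] for z in (0,.018)])
E
```

```text
[ 0.5794157  -0.23261044  0.15730038]
0.054 (array([ 0.6516, -0.2323]), 82, np.float64(0.64))
0.054 (array([ 0.6516, -0.233 ]), 82, np.float64(0.81))
0.036 (array([ 0.6541, -0.2311]), 78, np.float64(0.25))
0.036 (array([ 0.6541, -0.2313]), 82, np.float64(0.48))
0.018 (array([ 0.6568, -0.2307]), 70, np.float64(0.69))
0.018 (array([ 0.6505, -0.2331]), 45, np.float64(1.05))
0.0 (array([ 0.654, -0.231]), 78, np.float64(1.35))
0.0 (array([ 0.6541, -0.2313]), 79, np.float64(1.2))
[([284, 82, 65, 57, 2040], [317.4, 107.6])]
[array([ 0.6651, -0.2319]), array([ 0.6645, -0.232 ])]
```

Run:
```python
from h import *
A=[];B=[];T=[]
for k in range(8):
    c=cams.camera_info("wrist");T.append(readout.observe()["position"]);g=cv2.cvtColor(cams.get_image("wrist"),cv2.COLOR_BGR2GRAY)
    A.append(ringfit(g,c,(.653,-.232),.054,.024)[0]);B.append(ringfit(g,c,(.654,-.231),.036,.029)[0])
for x in(A,B,T): print(np.mean(x,0).round(4),np.std(x,0).round(4))
```

```text
[ 0.652  -0.2331] [0.0001 0.0002]
[ 0.6543 -0.2318] [0.0001 0.0003]
[ 0.5795 -0.2326  0.1581] [0.0001 0.0003 0.0004]
```

Emit:
{"name": "drive_tool", "arguments": {"commands": [[[0,0,0],[2.5,0.05,0],0.5],[[0,0,0],[5.5,0.05,1],0.5],[[0,0,0],[7.25,0.05,4],0.5],[[0,0,0],[7.25,0.05,7.5],0.5],[[0,0,0],[7.25,0.05,10],0.5],[[0,0,0],[7.25,0.05,11.5],0.5],[[0,0,0],[7.25,0.05,11.5],0.5],[[0,0,0],[7.25,0.05,11.5],0.5]], "newtons": 8}}

```text
clock: 10.08
position: [0.6517, -0.2339, 0.0428]
ee_rot: [-3.141, 0.0, 0.002]
force: [-0.3, 1.4, 0.7]
width: 0.751
gripper_force: 0.0
```

Emit:
{"name": "drive_tool", "arguments": {"commands": [[[0,0,0],[0,0,0],0.3],[[0,0,0],[0,0,0],0.2],[[0,0,0],[0,0,0],0.1],[[0,0,0],[0,0,0],0],[[0,0,0],[0,0,0],-0.1],[[0,0,0],[0,0,0],-0.2],[[0,0,0],[0,0,0],-0.2],[[0,0,0],[0,0,0],-0.2]]}}

```text
clock: 10.75
position: [0.6529, -0.2342, 0.0444]
ee_rot: [3.141, -0.0, 0.003]
force: [-1.2, -0.1, 6.3]
width: 0.514
gripper_force: 8.0
```

Emit:
{"name": "drive_tool", "arguments": {"commands": [[[0,0,0],[0,0,-0.5],-0.2],[[0,0,0],[0,0,-2],-0.2],[[0,0,0],[0,0,-5],-0.2],[[0,0,0],[0,0,-8.5],-0.2],[[0,0,0],[-0.5,-1.5,-11.5],-0.2],[[0,0,0],[-1.3,-4.5,-11.5],-0.2],[[0,0,0],[-2.4,-8.4,-11.5],-0.2],[[0,0,0],[-3.5,-12.3,-11.5],-0.2],[[0,0,0],[-4.7,-16.2,-11.5],-0.2],[[0,0,0],[-5.8,-20.1,-11.5],-0.2],[[0,0,0],[-7,-24,-11.5],-0.2],[[0,0,0],[-8.1,-27.9,-11.5],-0.2],[[0,0,0],[-9.3,-31.8,-11.5],-0.2],[[0,0,0],[-10.2,-35,-11.5],-0.2],[[0,0,0],[-10.7,-36.8,-11.5],-0.2],[[0,0,0],[-10.7,-36.8,-11.5],-0.2],[[0,0,0],[-10.7,-36.8,-11.5],-0.2],[[0,0,0],[-10.7,-36.8,-11.5],-0.2],[[0,0,0],[-10.7,-36.8,-11.5],-0.2]]}}

```text
clock: 12.33
position: [0.5457, 0.1323, 0.1583]
ee_rot: [3.141, -0.004, 0.0]
force: [-0.2, -0.2, 0.2]
width: 0.511
gripper_force: 8.0
```

```bash
cat >> h.py <<'E'
def jar(zs,near,n=4):
    "averaged centre of the jar nearest to image column/row `near`"
    A=[];T=[]
    for k in range(n):
        T.append(readout.observe()["position"]);c=cams.camera_info("wrist");w=cams.get_image("wrist")
        b=min(blobs(amber(w),500),key=lambda b:np.hypot(*(np.array(b[1])-near)))
        A.append([*onplane(c,b[1],zs)[:2]])
    T=np.mean(T,0);J=np.mean(A,0);print("tcp",T.round(4),"jar",J.round(4),np.std(A,0).round(4),b,"delta",((J-T[:2])*100).round(2))
    return w
E
python3 - <<'E'
from h import *
w=jar(.04,(318,118))
cv2.imwrite("pics/c7.png",cv2.resize(w[60:290,240:400],None,fx=2.5,fy=2.5))
print(readout.observe()["width"])
E
```

```text
tcp [0.5457 0.1324 0.1582] jar [0.623  0.1362] [0. 0.] ([290, 91, 48, 50, 1847], [313.9, 115.7]) delta [7.73 0.37]
0.5154845225855931
```

View pics/c7.png

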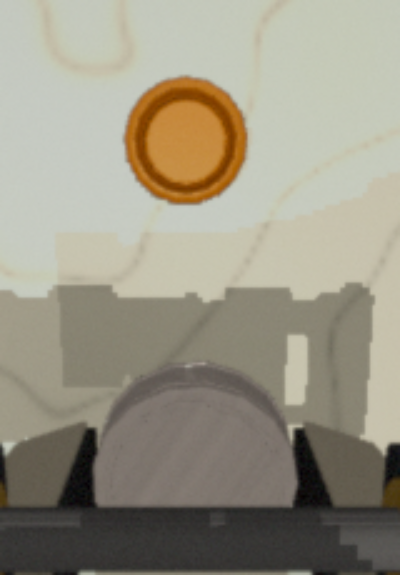

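Emit:
{"name": "drive_tool", "arguments": {"commands": [[[0,0,0],[2,-0.1,0],-0.2],[[0,0,0],[5,-0.3,1],-0.2],[[0,0,0],[7.75,-0.37,3],-0.2],[[0,0,0],[7.75,-0.37,6],-0.2],[[0,0,0],[7.75,-0.37,8],-0.2],[[0,0,0],[7.75,-0.37,9],-0.2],[[0,0,0],[7.75,-0.37,9.6],-0.2],[[0,0,0],[7.75,-0.37,9.6],-0.2],[[0,0,0],[7.75,-0.37,9.6],-0.2]]}}

```text
clock: 13.28
position: [0.6233, 0.1377, 0.0632]
ee_rot: [-3.141, 0.001, -0.002]
force: [0.7, 0.2, 0.1]
width: 0.515
gripper_force: 8.0
```

Emit:
{"name": "drive_tool", "arguments": {"commands": [[[0,0,0],[0,0,0.2],-0.2],[[0,0,0],[0,0,0.4],-0.2],[[0,0,0],[0,0,0.6],-0.2],[[0,0,0],[0,0,0.8],-0.2],[[0,0,0],[0,0,1],-0.2],[[0,0,0],[0,0,1.2],-0.2],[[0,0,0],[0,0,1.2],-0.2],[[0,0,0],[0,0,1.2],-0.2]]}}

```text
clock: 13.95
position: [0.6227, 0.1376, 0.05]
ee_rot: [3.141, -0.001, -0.001]
force: [-0.1, -0.2, 0.3]
width: 0.52
gripper_force: 8.0
```

Emit:
{"name": "drive_tool", "arguments": {"commands": [[[0,0,0],[0,0.1,0.1],-0.2],[[0,0,0],[0,0.1,0.2],-0.2],[[0,0,0],[0,0.1,0.3],-0.2],[[0,0,0],[0,0.1,0.4],-0.2],[[0,0,0],[0,0.1,0.45],-0.2],[[0,0,0],[0,0.1,0.45],-0.2],[[0,0,0],[0,0.1,0.45],-0.2]]}}

```text
clock: 14.53
position: [0.6228, 0.1367, 0.0457]
ee_rot: [3.142, -0.0, -0.0]
force: [-0.4, -0.8, -0.2]
width: 0.517
gripper_force: 8.0
```

Emit:
{"name": "drive_tool", "arguments": {"commands": [[[0,0,0],[0,0,0.1],-0.2],[[0,0,0],[0,0,0.15],-0.2],[[0,0,0],[0,0,0.15],-0.2],[[0,0,0],[0,0,0.15],-0.2]]}}

```text
clock: 14.87
position: [0.6229, 0.1367, 0.0444]
ee_rot: [-3.142, 0.0, -0.0]
force: [-0.2, 0.5, 1.4]
width: 0.515
gripper_force: 8.0
```

Emit:
{"name": "drive_tool", "arguments": {"commands": [[[0,0,0],[0,0,0.1],-0.2],[[0,0,0],[0,0,0.1],-0.2],[[0,0,0],[0,0,0.1],-0.2]]}}

```text
clock: 15.12
position: [0.623, 0.1368, 0.0438]
ee_rot: [-3.141, 0.0, -0.001]
force: [-1.5, -0.4, 7.0]
width: 0.516
gripper_force: 8.0
```

Emit:
{"name": "drive_tool", "arguments": {"commands": [[[0,0,0],[0,0,-0.15],-0.2],[[0,0,0],[0,0,-0.15],0.1],[[0,0,0],[0,0,-0.15],0.25],[[0,0,0],[0,0,-0.15],0.4],[[0,0,0],[0,0,-0.15],0.5],[[0,0,0],[0,0,-0.15],0.5],[[0,0,0],[0,0,-1],0.5],[[0,0,0],[0,0,-4],0.5],[[0,0,0],[0,0,-8],0.5],[[0,0,0],[-3.5,0,-11.5],0.5],[[0,0,0],[-7,0,-11.5],0.5],[[0,0,0],[-7.5,0,-11.5],0.5],[[0,0,0],[-7.5,0,-11.5],0.5],[[0,0,0],[-7.5,0,-11.5],0.5]]}}

```text
clock: 16.28
position: [0.548, 0.1368, 0.1589]
ee_rot: [-3.141, -0.0, -0.002]
force: [0.3, -1.0, 0.2]
width: 0.752
gripper_force: 0.0
```

Run:
```python
from h import *
w,a=snap("wrist",(270,370,70,170),4);s,b=snap("side",(290,370,170,250),5)
cv2.imwrite("pics/c8.png",np.hstack([a,b]));c=cams.camera_info("wrist");delta([.579,-.232,.16])
```

```text
pos [0.5487 0.1366 0.1582] shift cm [ 3.05 36.86 -0.18] closing yaw -90.0 tilt [ 6.e-04  1.e-04 -1.e+00]
```

View pics/c8.png

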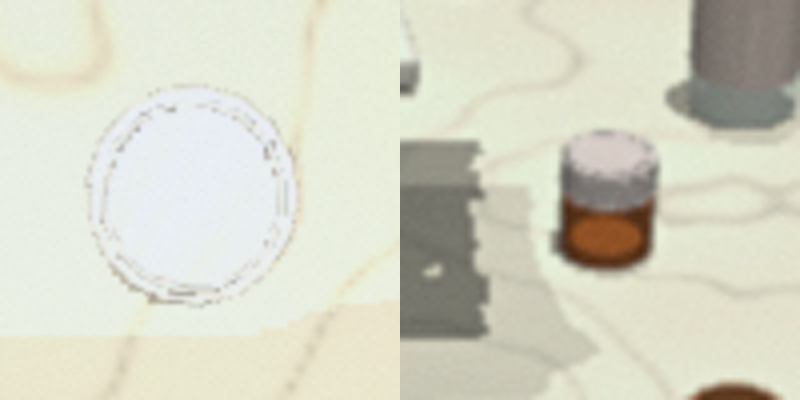

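The small lid is seated level on its jar: centre about (318,118) in the wrist view and (610,175) in the side crop. Back to the stack.

Emit:
{"name": "drive_tool", "arguments": {"commands": [[[0,0,0],[0.2,2,0],0.5],[[0,0,0],[0.5,5.5,0],0.6],[[0,0,0],[0.8,9.5,0],0.7],[[0,0,0],[1.1,13.5,0],0.8],[[0,0,0],[1.4,17.5,0],0.8],[[0,0,0],[1.8,21.5,0],0.8],[[0,0,0],[2.1,25.5,0],0.8],[[0,0,0],[2.4,29.5,0],0.8],[[0,0,0],[2.8,33.5,0],0.8],[[0,0,0],[3,36,0],0.8],[[0,0,0],[3,36.8,0],0.8],[[0,0,0],[3,36.8,0],0.8],[[0,0,0],[3,36.8,0],0.8],[[0,0,0],[3,36.8,0],0.8]]}}

```text
clock: 17.55
position: [0.5782, -0.229, 0.1578]
ee_rot: [-3.14, -0.003, 0.001]
force: [-0.3, 0.7, -0.8]
width: 0.904
gripper_force: 0.0
```

Run:
```python
from h import *
A=[];B=[];T=[]
for k in range(5):
    c=cams.camera_info("wrist");T.append(readout.observe()["position"]);w=cams.get_image("wrist");g=cv2.cvtColor(w,cv2.COLOR_BGR2GRAY)
    A.append(ringfit(g,c,(.654,-.232),.036,.029)[0]);B.append(ringfit(g,c,(.655,-.231),.018,.034)[0])
for x in(A,B,T): print(np.mean(x,0).round(4),np.std(x,0).round(4))
a=cv2.resize(w[70:170,270:370],None,fx=6,fy=6)
for X,z,r in((A,.036,.029),(B,.018,.034)):
    for t in np.linspace(0,6.28,60):
        p=proj(c,[*(X[-1]+r*np.array([np.cos(t),np.sin(t)])),z]);cv2.circle(a,tuple(((p-(270,70)+.5)*6).astype(int)),2,(0,0,255),-1)
cv2.imwrite("pics/c9.png",a)
```

```text
[ 0.654  -0.2318] [0.0001 0.0002]
[ 0.657  -0.2315] [0.     0.0002]
[ 0.5782 -0.2292  0.1581] [0.0001 0.0003 0.0002]
```

View pics/c9.png

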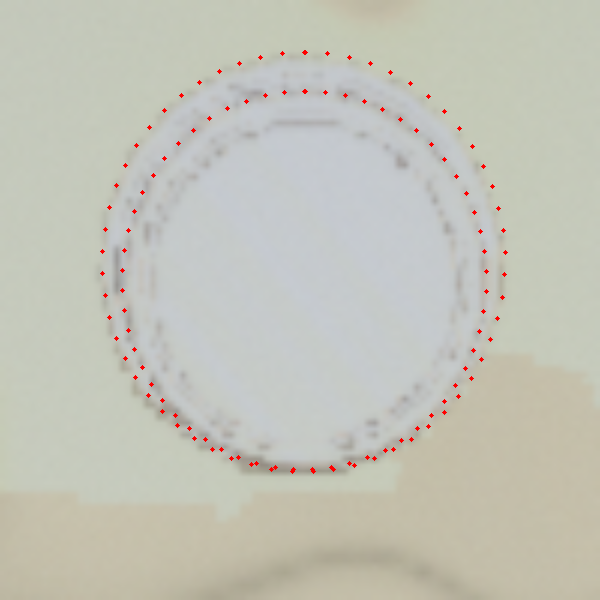

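Both fitted circles match the lid edges: medium at (0.6540, -0.2318), large at (0.657, -0.2315).

Emit:
{"name": "drive_tool", "arguments": {"commands": [[[0,0,0],[2.5,0.2,0],0.8],[[0,0,0],[5.5,0.26,1],0.8],[[0,0,0],[7.6,0.26,4],0.8],[[0,0,0],[7.6,0.26,8],0.8],[[0,0,0],[7.6,0.26,11],0.8],[[0,0,0],[7.6,0.26,12.5],0.8],[[0,0,0],[7.6,0.26,13.3],0.8],[[0,0,0],[7.6,0.26,13.3],0.8],[[0,0,0],[7.6,0.26,13.3],0.8],[[0,0,0],[7.6,0.26,13.3],0.8]]}}

```text
clock: 18.63
position: [0.6549, -0.2342, 0.0271]
ee_rot: [3.141, -0.0, 0.004]
force: [-0.7, -0.3, -0.6]
width: 0.902
gripper_force: 0.0
```

Emit:
{"name": "drive_tool", "arguments": {"commands": [[[0,0,0],[0,0,0],0.6],[[0,0,0],[0,0,0],0.5],[[0,0,0],[0,0,0],0.4],[[0,0,0],[0,0,0],0.3],[[0,0,0],[0,0,0],0.2],[[0,0,0],[0,0,0],0.1],[[0,0,0],[0,0,0],0],[[0,0,0],[0,0,0],0],[[0,0,0],[0,0,0],0]]}}

```text
clock: 19.38
position: [0.6538, -0.2339, 0.0255]
ee_rot: [3.142, -0.0, 0.001]
force: [-0.3, 0.4, 3.6]
width: 0.626
gripper_force: 8.0
```

Emit:
{"name": "drive_tool", "arguments": {"commands": [[[0,0,0],[0,0,-0.5],0],[[0,0,0],[0,0,-2],0],[[0,0,0],[0,0,-5],0],[[0,0,0],[0,0,-8.5],0],[[0,0,0],[-0.5,-1.5,-12],0],[[0,0,0],[-2,-4.5,-13.4],0],[[0,0,0],[-4,-8,-13.4],0],[[0,0,0],[-5.8,-11.5,-13.4],0],[[0,0,0],[-7,-14,-13.4],0],[[0,0,0],[-7.2,-14.9,-13.4],0],[[0,0,0],[-7.2,-14.9,-13.4],0],[[0,0,0],[-7.2,-14.9,-13.4],0],[[0,0,0],[-7.2,-14.9,-13.4],0],[[0,0,0],[-7.2,-14.9,-13.4],0]]}}

```text
clock: 20.55
position: [0.5822, -0.087, 0.1591]
ee_rot: [3.141, -0.005, 0.0]
force: [-0.8, 0.3, -0.7]
width: 0.625
gripper_force: 8.0
```

Run:
```python
from h import *
w=jar(.045,(318,118));print(readout.observe()["width"])
c=cams.camera_info("wrist");T=np.array(readout.observe()["position"])
for a in (-.001,0,.001): print(a,proj(c,T+[a+.029,0,-.0075]).round(1),proj(c,T+[a+.029,0,.0105]).round(1))
g=cv2.cvtColor(w,cv2.COLOR_BGR2GRAY);print(g[190:225,318].tolist())
```

```text
tcp [ 0.582  -0.0866  0.159 ] jar [ 0.6599 -0.0844] [0.0001 0.    ] ([286, 84, 60, 63, 2876], [315.7, 114.8]) delta [7.79 0.22]
0.62486194669371
-0.001 [317.9 198.2] [317.9 207.2]
0 [317.9 196.7] [317.9 205.4]
0.001 [317.9 195.1] [317.9 203.7]
[133, 135, 133, 134, 135, 134, 140, 170, 115, 101, 98, 98, 102, 118, 125, 138, 185, 187, 185, 184, 185, 177, 191, 181, 130, 120, 122, 121, 121, 121, 121, 119, 118, 121, 121]
```

Emit:
{"name": "drive_tool", "arguments": {"commands": [[[0,0,0],[2,-0.1,0],0],[[0,0,0],[5,-0.2,1],0],[[0,0,0],[7.8,-0.2,3],0],[[0,0,0],[7.8,-0.2,6],0],[[0,0,0],[7.8,-0.2,8],0],[[0,0,0],[7.8,-0.2,8.8],0],[[0,0,0],[7.8,-0.2,8.8],0],[[0,0,0],[7.8,-0.2,8.8],0],[[0,0,0],[7.8,-0.2,8.8],0]]}}

```text
clock: 21.5
position: [0.6607, -0.0832, 0.073]
ee_rot: [3.141, -0.001, 0.004]
force: [0.4, -0.0, -0.1]
width: 0.625
gripper_force: 8.0
```

Emit:
{"name": "drive_tool", "arguments": {"commands": [[[0,0,0],[-0.05,0.1,0.2],0],[[0,0,0],[-0.05,0.1,0.4],0],[[0,0,0],[-0.05,0.1,0.7],0],[[0,0,0],[-0.05,0.1,1],0],[[0,0,0],[-0.05,0.1,1.3],0],[[0,0,0],[-0.05,0.1,1.6],0],[[0,0,0],[-0.05,0.1,1.8],0],[[0,0,0],[-0.05,0.1,1.8],0],[[0,0,0],[-0.05,0.1,1.8],0]]}}

```text
clock: 22.25
position: [0.6591, -0.0839, 0.053]
ee_rot: [3.142, -0.0, -0.001]
force: [0.1, 0.5, -0.0]
width: 0.62
gripper_force: 8.0
```

Emit:
{"name": "drive_tool", "arguments": {"commands": [[[0,0,0],[0,0,0.1],0],[[0,0,0],[0,0,0.15],0],[[0,0,0],[0,0,0.15],0],[[0,0,0],[0,0,0.15],0]]}}

```text
clock: 22.58
position: [0.6593, -0.084, 0.0518]
ee_rot: [3.142, -0.0, 0.0]
force: [-0.2, 0.2, -1.1]
width: 0.627
gripper_force: 8.0
```

Emit:
{"name": "drive_tool", "arguments": {"commands": [[[0,0,0],[0,0,0.1],0],[[0,0,0],[0,0,0.15],0],[[0,0,0],[0,0,0.15],0],[[0,0,0],[0,0,0.15],0]]}}

```text
clock: 22.92
position: [0.6595, -0.0839, 0.0512]
ee_rot: [3.142, -0.0, 0.001]
force: [-2.4, 1.1, 8.1]
width: 0.624
gripper_force: 8.0
```

Home. I'll release it and back off to check.

Emit:
{"name": "drive_tool", "arguments": {"commands": [[[0,0,0],[0,0,-0.15],0],[[0,0,0],[0,0,-0.15],0.3],[[0,0,0],[0,0,-0.15],0.45],[[0,0,0],[0,0,-0.15],0.6],[[0,0,0],[0,0,-0.15],0.7],[[0,0,0],[0,0,-0.15],0.7],[[0,0,0],[0,0,-1],0.8],[[0,0,0],[0,0,-4],1],[[0,0,0],[0,0,-8],1],[[0,0,0],[-3.5,0,-11],1],[[0,0,0],[-7,0,-11],1],[[0,0,0],[-7.5,0,-11],1],[[0,0,0],[-7.5,0,-11],1],[[0,0,0],[-7.5,0,-11],1]]}}

```text
clock: 24.08
position: [0.5846, -0.0839, 0.161]
ee_rot: [3.142, -0.001, 0.002]
force: [0.5, -0.5, -0.1]
width: 1.003
gripper_force: 0.0
```

Run:
```python
from h import *
w,a=snap("wrist",(270,370,70,170),4);s,b=snap("side",(310,410,220,320),4)
cv2.imwrite("pics/c10.png",np.hstack([a,b]));c=cams.camera_info("wrist");delta([.582,-.231,.15])
print(ringfit(cv2.cvtColor(w,cv2.COLOR_BGR2GRAY),c,(.659,-.084),.062,.029))
```

```text
pos [ 0.5853 -0.0838  0.1602] shift cm [-0.33 14.72  1.02] closing yaw -90.0 tilt [ 7.e-04 -0.e+00 -1.e+00]
(array([ 0.6605, -0.0835]), 76, np.float64(0.5))
```

View pics/c10.png

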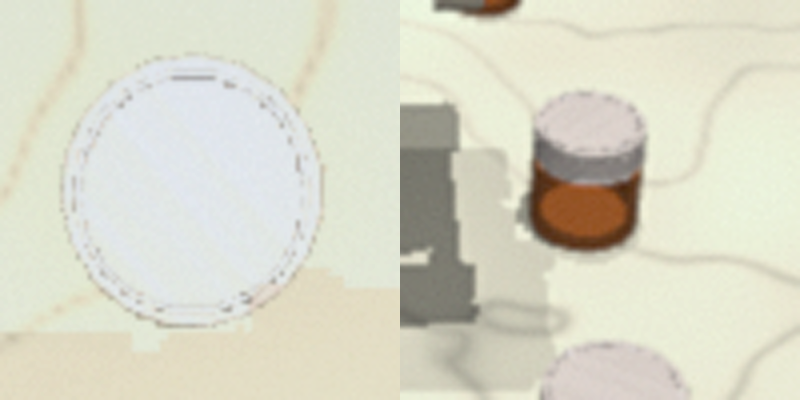

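The medium lid is level and flush, centred at about (317,117) in the wrist view. Next is the large lid.

Emit:
{"name": "drive_tool", "arguments": {"commands": [[[0,0,0],[0,2,0],1],[[0,0,0],[-0.3,5.5,0.2],1],[[0,0,0],[-0.3,9,0.2],1],[[0,0,0],[-0.3,12.5,0.2],1],[[0,0,0],[-0.3,14.7,0.2],1],[[0,0,0],[-0.3,14.7,0.2],1],[[0,0,0],[-0.3,14.7,0.2],1],[[0,0,0],[-0.3,14.7,0.2],1]]}}

```text
clock: 24.85
position: [0.5819, -0.2299, 0.1575]
ee_rot: [-3.141, -0.001, 0.001]
force: [-1.0, 0.5, -0.2]
width: 1.004
gripper_force: 0.0
```

Run:
```python
from h import *
B=[];T=[]
for k in range(4):
    c=cams.camera_info("wrist");T.append(readout.observe()["position"]);w=cams.get_image("wrist");g=cv2.cvtColor(w,cv2.COLOR_BGR2GRAY)
    B.append(ringfit(g,c,(.657,-.2315),.018,.034)[0])
b,t=np.mean(B,0),np.mean(T,0);print(b.round(4),np.std(B,0),ringfit(g,c,(.657,-.2315),.018,.034),t.round(4),"d",((b-t[:2])*100).round(2))
```

```text
[ 0.6566 -0.2314] [8.29156198e-05 5.00000000e-05] (array([ 0.6565, -0.2315]), 68, np.float64(0.25)) [ 0.5819 -0.2294  0.1578] d [ 7.48 -0.21]
```

Emit:
{"name": "drive_tool", "arguments": {"commands": [[[0,0,0],[2.5,0.1,0],1],[[0,0,0],[5.5,0.1,1],1],[[0,0,0],[7.5,0.1,4],1],[[0,0,0],[7.5,0.1,8],1],[[0,0,0],[7.5,0.1,11.5],1],[[0,0,0],[7.5,0.1,13.5],1],[[0,0,0],[7.5,0.1,14.5],1],[[0,0,0],[7.5,0.1,15],1],[[0,0,0],[7.5,0.1,15],1],[[0,0,0],[7.5,0.1,15],1],[[0,0,0],[7.5,0.1,15],1]]}}

```text
clock: 25.97
position: [0.6575, -0.2323, 0.0103]
ee_rot: [3.141, -0.0, 0.005]
force: [-0.3, 0.2, -0.5]
width: 0.998
gripper_force: 0.0
```

Emit:
{"name": "drive_tool", "arguments": {"commands": [[[0,0,0],[0,0,0],0.8],[[0,0,0],[0,0,0],0.7],[[0,0,0],[0,0,0],0.6],[[0,0,0],[0,0,0],0.5],[[0,0,0],[0,0,0],0.4],[[0,0,0],[0,0,0],0.3],[[0,0,0],[0,0,0],0.2],[[0,0,0],[0,0,0],0.2],[[0,0,0],[0,0,0],0.2]]}}

```text
clock: 26.72
position: [0.6563, -0.232, 0.0084]
ee_rot: [3.141, -0.001, 0.0]
force: [-0.7, -0.5, 3.6]
width: 0.734
gripper_force: 8.0
```

Emit:
{"name": "drive_tool", "arguments": {"commands": [[[0,0,0],[0,0,-0.5],0.2],[[0,0,0],[0,0,-2],0.2],[[0,0,0],[0,0,-5],0.2],[[0,0,0],[0,0,-9],0.2],[[0,0,0],[0,0,-13],0.2],[[0,0,0],[-2,0.2,-16],0.2],[[0,0,0],[-5,0.6,-16],0.2],[[0,0,0],[-9,1,-16],0.2],[[0,0,0],[-13,1.5,-16],0.2],[[0,0,0],[-17,2,-16],0.2],[[0,0,0],[-21,2.4,-16],0.2],[[0,0,0],[-24.5,2.9,-16],0.2],[[0,0,0],[-25.9,3,-16],0.2],[[0,0,0],[-25.9,3,-16],0.2],[[0,0,0],[-25.9,3,-16],0.2],[[0,0,0],[-25.9,3,-16],0.2],[[0,0,0],[-25.9,3,-16],0.2]]}}

```text
clock: 28.13
position: [0.3988, -0.2616, 0.1683]
ee_rot: [3.141, 0.002, 0.001]
force: [0.3, 0.6, -0.8]
width: 0.737
gripper_force: 8.0
```

Run:
```python
from h import *
w=jar(.055,(318,118));print(readout.observe()["width"])
c=cams.camera_info("wrist");T=np.array(readout.observe()["position"])
for a in (-.001,0,.001): print(a,proj(c,T+[a+.034,0,-.0084]).round(1),proj(c,T+[a+.034,0,.0096]).round(1))
g=cv2.cvtColor(w,cv2.COLOR_BGR2GRAY);print(g[180:215,318].tolist())
```

```text
tcp [ 0.3984 -0.2616  0.1681] jar [ 0.4749 -0.2628] [0. 0.] ([285, 80, 70, 73, 3949], [319.3, 116.2]) delta [ 7.64 -0.13]
0.7356037662336892
-0.001 [318.  189.9] [318. 198.]
0 [318.  188.3] [318.  196.2]
0.001 [318.  186.7] [318.  194.4]
[131, 132, 130, 131, 130, 130, 129, 134, 145, 168, 117, 102, 101, 94, 103, 130, 135, 175, 184, 185, 185, 186, 184, 189, 167, 140, 180, 183, 184, 184, 184, 185, 178, 131, 122]
```

Emit:
{"name": "drive_tool", "arguments": {"commands": [[[0,0,0],[2,0.1,0],0.2],[[0,0,0],[5,0.13,1],0.2],[[0,0,0],[7.65,0.13,3],0.2],[[0,0,0],[7.65,0.13,6],0.2],[[0,0,0],[7.65,0.13,7.8],0.2],[[0,0,0],[7.65,0.13,8.5],0.2],[[0,0,0],[7.65,0.13,8.5],0.2],[[0,0,0],[7.65,0.13,8.5],0.2],[[0,0,0],[7.65,0.13,8.5],0.2]]}}

```text
clock: 29.08
position: [0.4744, -0.2637, 0.0845]
ee_rot: [3.141, -0.001, 0.003]
force: [-0.1, 0.3, -0.2]
width: 0.736
gripper_force: 8.0
```

Emit:
{"name": "drive_tool", "arguments": {"commands": [[[0,0,0],[0.05,-0.05,0.4],0.2],[[0,0,0],[0.05,-0.05,0.7],0.2],[[0,0,0],[0.05,-0.05,1],0.2],[[0,0,0],[0.05,-0.05,1.3],0.2],[[0,0,0],[0.05,-0.05,1.6],0.2],[[0,0,0],[0.05,-0.05,1.9],0.2],[[0,0,0],[0.05,-0.05,2.1],0.2],[[0,0,0],[0.05,-0.05,2.1],0.2],[[0,0,0],[0.05,-0.05,2.1],0.2]]}}

```text
clock: 29.83
position: [0.4741, -0.2627, 0.0621]
ee_rot: [-3.142, 0.0, 0.001]
force: [-0.9, -0.1, -1.0]
width: 0.733
gripper_force: 8.0
```

Emit:
{"name": "drive_tool", "arguments": {"commands": [[[0,0,0],[0,0,0.1],0.2],[[0,0,0],[0,0,0.15],0.2],[[0,0,0],[0,0,0.15],0.2],[[0,0,0],[0,0,0.15],0.2]]}}

```text
clock: 30.17
position: [0.4742, -0.2627, 0.0608]
ee_rot: [3.142, -0.0, 0.0]
force: [-0.8, -0.3, 0.0]
width: 0.737
gripper_force: 8.0
```

Emit:
{"name": "drive_tool", "arguments": {"commands": [[[0,0,0],[0,0,0.1],0.2],[[0,0,0],[0,0,0.15],0.2],[[0,0,0],[0,0,0.15],0.2],[[0,0,0],[0,0,0.15],0.2]]}}

```text
clock: 30.5
position: [0.4744, -0.2628, 0.0599]
ee_rot: [3.141, -0.0, 0.001]
force: [-1.5, -0.0, 8.1]
width: 0.733
gripper_force: 8.0
```

Emit:
{"name": "drive_tool", "arguments": {"commands": [[[0,0,0],[0,0,-0.15],0.2],[[0,0,0],[0,0,-0.15],0.5],[[0,0,0],[0,0,-0.15],0.65],[[0,0,0],[0,0,-0.15],0.8],[[0,0,0],[0,0,-0.15],0.9],[[0,0,0],[0,0,-0.15],0.9],[[0,0,0],[0,0,-1],0.9],[[0,0,0],[0,0,-4],1],[[0,0,0],[0,0,-8],1],[[0,0,0],[-3.5,0,-11],1],[[0,0,0],[-7,0,-11],1],[[0,0,0],[-7.5,0,-11],1],[[0,0,0],[-7.5,0,-11],1],[[0,0,0],[-7.5,0,-11],1]]}}

```text
clock: 31.67
position: [0.3993, -0.2627, 0.1698]
ee_rot: [3.141, -0.001, 0.002]
force: [0.5, -0.4, -0.5]
width: 1.0
gripper_force: 0.0
```

Run:
```python
from h import *
s=cams.get_image("side");cv2.imwrite("pics/c11.png",cv2.resize(s[120:390,200:520],None,fx=2.2,fy=2.2))
```

```text
(no output)
```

View pics/c11.png

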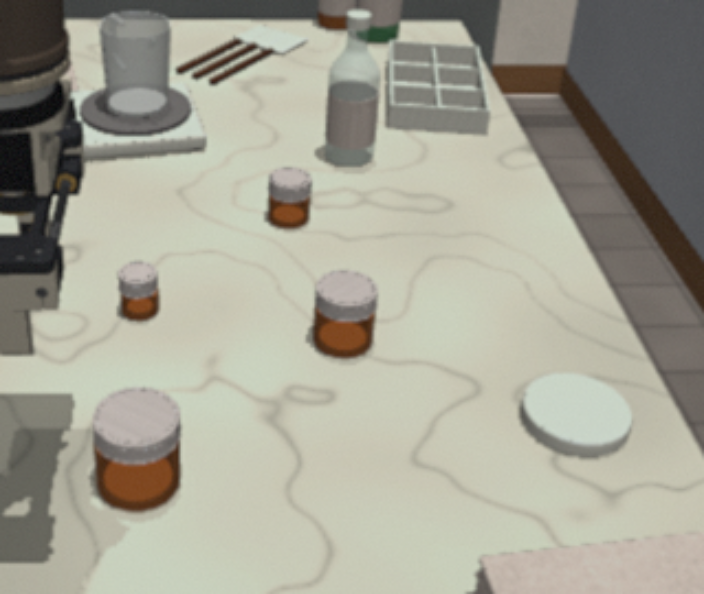

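All four jars carry level, fully seated lids (large at crop (137,430), medium (345,295), small (290,185), mini (138,280)). The jug and bottle are undisturbed.

```bash
python3 -c "
from cell import job
print(job.sign_off())"
```

```text
the job is handed in; nothing more can be done
None
```

All four lids are on their own jars, level and fully down on the rims; the jug and bottle were left alone, and the job is handed in at about 32 s of the 109 s allowed.

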